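# Push the butter dish between the tins to its place

## Task

Push the butter dish through the narrow gap between the two squat storage tins, in from the open side, until it stands squarely against the wooden upstand behind them, wholly past the middle of the gap. Only push it along the worktop with the fingers: do not grip, lift or tip it, and leave the pepper mill, the mushroom and the peeler where they are.

Things in the scene. Friction and masses are not known exactly. Their poses are not given: they have to be found in the camera images.
- station: Two fixed round steel tins with wooden lids (90 mm diameter, 50 mm high) and a fixed wooden upstand behind them. Origin on the worktop midway between the tins, whose centres are at x = 0, y = +92 and -92 mm of this frame: the gap is 94 mm at its narrowest. +x is the way the dish is pushed through; z is up. Its place and heading vary.
- upstand (a point): Middle of the upstand's near face, half-way up: at x = +130, y = 0, z = 20 mm of the station's frame, same axes. The upstand (160 mm long, 20 mm thick, 40 mm high, fixed) is square to x. When the dish is home its origin is 55 mm before this face, at station x = +75 mm.
- dish: Loose lidded butter dish, white porcelain, flat pale wooden lid, one piece: 110 mm long (x), 88 mm wide (y), 44 mm high, upright sides, corners rounded 12 mm; 0.3 to 0.65 kg, slides under a few newtons. Origin: centre of underside. Starts 120 to 150 mm before the gap, up to 40 mm off its centre line, its x up to 25 degrees off the station's +x. Goes through lengthwise, 3 mm spare each side.
- mill: Loose dark wooden pepper mill, 52 mm diameter, 132 mm high, standing upright; origin at the centre of its underside. Bystander.
- mushroom: Loose brown mushroom standing on its stem, cap 52 mm diameter, 47 mm high; origin at the centre of its underside. Bystander.
- peeler: Loose vegetable peeler lying on the worktop, 160 mm long along its x axis (from -85 to +75 mm), 22 mm wide, 14 mm high; origin on its underside. Bystander.
Mind the look-alikes: they are no part of the job. What is meant by the dish is not pink, and is the larger of those in its own colour.

How it is judged (in metres and radians):
On the way:
1. the dish passes lengthwise between the two tins (x of dish in the frame of station between -0.04 and 0.04 m and y of dish in the frame of station between -0.015 and 0.015 m and angle between the x axis of dish and the x axis of station, either way round below 0.25 rad), for 0.05 s.
At the end, for the whole second after the job is handed in: The dish lies flat and at rest on the worktop behind the tins, its front within 6 mm of the upstand, within 25 mm of the gap's centre line and square to the upstand within 0.10 rad (x of dish in the frame of station between 0.069 and 0.08 m and y of dish in the frame of station between -0.025 and 0.025 m and angle between the x axis of dish and the x axis of station, either way round below 0.1 rad and height (world z) of dish below 0.004 m and angle between dish's own z axis and vertical below 0.05 rad and linear speed of dish below 0.01 m/s); the robot touches nothing.
It fails at once if the dish is lifted off the worktop (underside centre 8 mm up) (height (world z) of dish above 0.008 m).
It fails at once if the dish is tipped by more than 0.15 rad (angle between dish's own z axis and vertical above 0.15 rad).
It fails at once if the mill is moved by more than 20 mm or tipped over (distance of mill from where it was at the start of the episode above 0.02 m or angle between mill's own z axis and vertical above 0.5 rad).
It fails at once if the mushroom is moved by more than 20 mm or tipped over (distance of mushroom from where it was at the start of the episode above 0.02 m or angle between mushroom's own z axis and vertical above 0.5 rad).
It fails at once if the peeler is moved by more than 20 mm or tipped over (distance of peeler from where it was at the start of the episode above 0.02 m or angle between peeler's own z axis and vertical above 0.5 rad).
It also fails if it takes over 64 s, if anything falls off the work surface, if the arm or the gripper's body presses on something with over 40 N, if the wrist force passes 120 N, or if a joint passes its speed limit or range.

## Robot

A 6-joint arm with a two-finger parallel gripper is mounted at the origin on the work surface. World frame = base frame: x ahead of the robot, y to its left, z up, the work surface at z = 0. Lengths are in mm, angles in rad, forces in N, time in s.
With the tool pointing down it reaches from about 400 to 925 mm from the base axis. Payload 12.5 kg.
Tool frame: the origin (TCP) lies at the centre of the arm's flange, where the gripper is bolted on; the fingertips stand 190 mm ahead of it and the grasp point (between the pads) lies 171 mm ahead of it; z points along the fingers, y is the line along which they close (so a half turn about z gives the same grasp; the last joint's range is limited). The gripper opens to 95 mm and grips with 3 to 60 N. Pads are 20 mm wide; open, the fingers measure 119 mm over their backs; the gripper's body (75 mm by 180 mm) begins 59 mm behind the grasp point.
Start: joints at [-1.266, 0.491, 1.559, -0, 1.092, -0.106], TCP at [249.608, -572.993, 404.761] pointing down, gripper open.
Joint ranges: [-3.1, 3.1], [-0.84, 2.19], [0.05, 2.79], [-1.13, 4.28], [0.06, 2.93], [-2.69, 2.69]. Speed limits (rad/s): [2.22, 2.22, 2.79, 3.14, 3.14, 3.14].

## Interface

Orientations are given as [roll, pitch, yaw] about the fixed x, y, z axes, in that order (R = Rz(yaw) Ry(pitch) Rx(roll)).
In Python, from cell import env, read_camera, search_frame, cut_out gives the robot as it stands. The module is installed in compiled form; this text tells all that it offers.
- The arm moves only by the tool move_arm, never from a script. Its argument "commands" is a list of rows, each a list of 3 entries, a list of its own where there are three numbers: the shift along the world's x, y, z normalised to -1 to 1, where 1 is 0.03 m, then the turn about the world's z normalised to -1 to 1, where 1 is 0.08 rad, then the opening, from -1 (shut) to 1 (fully open), so that 0 is half open. A call has 1 to 20 rows; each row shifts and turns the commanded pose from where the row before left it; what a row does not reach is not made up. A row lasts 1/12 s, in which the tool goes at most 41.7 mm and 7.16 degrees, less where a joint would pass 70% of its speed; a pose out of reach is approached as far as the arm can. A call with a number of a shift or a turn outside -1 to 1 is refused whole. A call with a gripper value outside its range is refused whole. The fingers move at their own pace and stop on an object; the grip force is fixed at half the most. Time passes only in rows, so rows that do not move let the fingers close. It gives the time, the measured TCP pose, the force, the opening and the grip force at its end, in the units of the state.
- env.state(): the state, without advancing time (a new reading comes with each control period).
- read_camera(name): name is "scene" or "top" or "wrist"; returns a dict with "image" (400x640x3 uint8, red, green, blue), "fx", "fy", "cx", "cy" (pixels), "rvec" (rotation vector, rad) and "tvec" (3), from world to camera coordinates, as OpenCV has them. Camera axes: x right, y down, z forward; pixel columns grow to the right and rows downward; lengths in mm; the calibration is good to about 2 mm. A picture is of the moment at which its call begins. There is no depth.
- env.job_done(): hands the job in; it is judged then, once.
Trained networks look in a picture, given as the dict that the camera call returned (one of the last four; its "shot" number tells which), for a name from the list of things; names that differ only in an ending like _2 or _b are one class to them, and where a whole thing is asked for, a point or a joint stands for the part that bears it (a point fixed in the world has none). Each returns a list of dicts, best first, with "confidence" (0 to 1); they miss things now and then, are a little off and sometimes report something else, mostly with a low value. They report only what shows in the picture. A call takes as long as a camera call. They do not tell look-alikes from the thing itself.
- search_frame(thing, picture): "at" ([column, row] in pixels, amid what is visible of it).
- cut_out(thing, picture): "region" (400x640 bool, what is visible of it) and "at" ([column, row] in pixels, amid what is visible of it).
The state is a dict: "t": time; "joints": joint angles; "qvel": joint speeds; "tau": joint torques, N m; "eef_pos": TCP position; "tcp_rot": TCP orientation; "ft_force": force on the tool from outside, world axes, zero at the start; "moment": the same for the moment, N m; "opening": opening from 0.0 (shut) to 1.0 (fully open); "grip_force": force on a finger pad.
Only numpy, scipy, OpenCV 4.12 (cv2) and the standard library are available. Lean on these libraries where they do the work, as an engineer would, in place of code of your own. Each camera call takes 0.05 s, during which the arm holds its last target. There are 200 camera calls.

## Working session

There is one attempt and no reset: what is moved stays moved. The work goes in short steps, Python scripts to look and compute and a tool call to move; the robot and the scene stay as the last step left them, time stands still between calls to the robot, and variables do not carry over. Pictures are saved under pics/ and viewed, at most 10 in all, crops included, and the job is handed in when it is done.

Besides the shell and the picture viewer there is one more tool, called as name([rows], argument=value, ...), one row to a line, values as JSON. move_arm: Moves the arm, as the interface text tells. Its arguments: {"type":"object","properties":{"commands":{"type":"array","items":{"type":"array"}}},"required":["commands"]}

```bash
mkdir -p pics; cat > h.py <<'E'
import numpy as np, cv2
from cell import env, read_camera, search_frame, cut_out
def ray(p,uv):
    R=cv2.Rodrigues(np.array(p["rvec"],float))[0]; t=np.array(p["tvec"],float).ravel()
    d=R.T@np.array([(uv[0]-p["cx"])/p["fx"],(uv[1]-p["cy"])/p["fy"],1.]); return -R.T@t,d
def onz(p,uv,z):
    c,d=ray(p,uv); return (c+d*(z-c[2])/d[2])[:2]
def proj(p,X):
    K=np.array([[p["fx"],0,p["cx"]],[0,p["fy"],p["cy"]],[0,0,1.]])
    return cv2.projectPoints(np.array(X,float).reshape(-1,1,3),np.array(p["rvec"],float),np.array(p["tvec"],float),K,None)[0].reshape(-1,2)
def save(p,n): cv2.imwrite("pics/"+n,p["image"][:,:,::-1])
E
python3 - <<'E'
from h import *
np.set_printoptions(precision=1,suppress=True)
for n in("top","scene"):
    p=read_camera(n); save(p,n+"0.png"); print(n,ray(p,(320,200)))
    for th in("station","dish","mill","mushroom","peeler","upstand"):
        for r in search_frame(th,p)[:5]: print(th,np.round(r["at"]),round(r["confidence"],2),onz(p,r["at"],40))
E
```

```text
top (array([520.3,  19.8, 998.2]), array([ 0.1,  0. , -1. ]))
station [311. 195.] 0.82 [620.5  67.5]
dish [457. 210.] 0.87 [ 578.1 -264.9]
dish [379. 230.] 0.82 [536.7 -87.1]
dish [419. 294.] 0.61 [ 391.8 -170.3]
mill [310. 130.] 0.62 [772.6  66.2]
mill [400. 144.] 0.44 [ 734.5 -141.2]
mushroom [231. 204.] 0.69 [603.8 251.7]
mushroom [383. 234.] 0.53 [528. -95.]
peeler [401. 144.] 0.57 [ 733.2 -143.4]
upstand [314. 193.] 0.7 [624.4  59.6]
scene (array([1149.3, -440.6,  665. ]), array([-0.6,  0.5, -0.7]))
station [327. 198.] 0.93 [620.7  56.5]
dish [172. 282.] 0.83 [ 599.9 -285.4]
dish [173. 201.] 0.71 [ 413.4 -178.6]
dish [243. 216.] 0.63 [ 547.3 -100.2]
mill [385. 229.] 0.74 [758.6  77. ]
mushroom [388. 160.] 0.54 [615.5 246.9]
peeler [284. 302.] 0.68 [ 761.7 -170.9]
upstand [327. 199.] 0.61 [620.1  55.4]
```

View pics/top0.png

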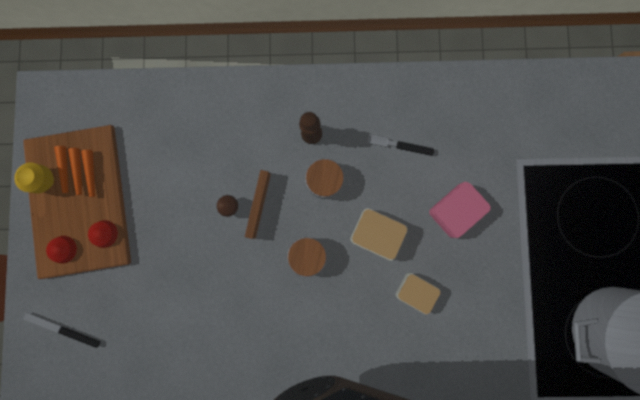

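View pics/scene0.png

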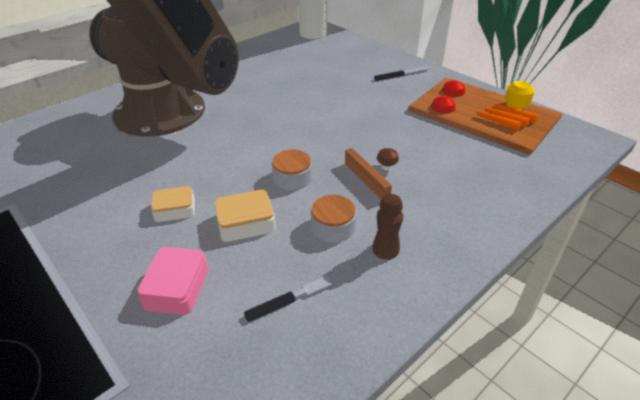

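The top view shows three dish-like things: the large pale one at (379,234), a small pale one at (419,294) and a pink one at (461,210). I choose (379,234). The tins are at (325,178) and (307,257), the upstand at (258,204), the mill at (310,128), the mushroom at (228,205) and the peeler at (402,145). In the scene view the dish is at (245,215) and the tins are at (292,167) and (333,215).

```bash
cat >> h.py <<'E'
def mask_near(p,lo,hi,uv,r=60):
    hsv=cv2.cvtColor(p["image"],cv2.COLOR_RGB2HSV)
    m=cv2.inRange(hsv,np.array(lo),np.array(hi))
    m=cv2.morphologyEx(m,cv2.MORPH_OPEN,np.ones((3,3),np.uint8))
    n,l,s,c=cv2.connectedComponentsWithStats(m)
    k=min((i for i in range(1,n) if s[i,4]>60),key=lambda i:np.hypot(*(c[i]-uv)))
    return (l==k).astype(np.uint8),c[k],s[k,4]
def worldpts(p,m,z):
    c=max(cv2.findContours(m,cv2.RETR_EXTERNAL,cv2.CHAIN_APPROX_NONE)[0],key=len).reshape(-1,2)
    return np.array([onz(p,q,z) for q in c],np.float32)
def tri(p1,u1,p2,u2):
    (a,d),(b,e)=ray(p1,u1),ray(p2,u2)
    s=np.linalg.lstsq(np.stack([d,-e],1),b-a,rcond=None)[0]
    return (a+d*s[0]+b+e*s[1])/2
E
python3 - <<'E'
from h import *
np.set_printoptions(precision=1,suppress=True)
T=read_camera("top");S=read_camera("scene")
hs=cv2.cvtColor(T["image"],cv2.COLOR_RGB2HSV)
for u in((379,234),(325,178),(307,257),(258,204)): print(hs[u[1],u[0]],end=' ')
hs=cv2.cvtColor(S["image"],cv2.COLOR_RGB2HSV)
for u in((245,208),(292,161),(333,210),(365,173)): print(hs[u[1],u[0]],end=' ')
print()
for name,ut,us,z,lo,hi in(("dish",(379,234),(245,208),44,(10,70,120),(30,200,255)),("tinL",(325,178),(333,210),50,(3,110,70),(17,255,255)),("tinR",(307,257),(292,161),50,(3,110,70),(17,255,255)),("up",(258,204),(365,173),40,(3,110,50),(17,255,255))):
    a,ca,na=mask_near(T,lo,hi,ut);b,cb,nb=mask_near(S,lo,hi,us)
    print(name,ca,na,cb,nb,"tri",tri(T,ca,S,cb))
    for p,m in((T,a),(S,b)):
        r=cv2.minAreaRect(worldpts(p,m,z)); print("   ",np.array(r[0]),np.array(r[1]),r[2])
cv2.imwrite("pics/crop.png",cv2.resize(T["image"][150:330,220:520,::-1],None,fx=2.6,fy=2.6,interpolation=cv2.INTER_CUBIC))
print(onz(T,(310,136),0),onz(T,(228,205),40),onz(T,(372,138),5),onz(T,(434,152),5))
E
```

```text
[ 18 103 134] [ 13 136 103] [ 13 142 104] [ 12 127  94] [ 18 132 215] [ 12 161 177] [ 12 162 176] [ 12 136 101] 
dish [379.1 233.8] 1656 [243.2 208.4] 1664 tri [528.2 -86.3  39.4]
    [528.2 -85.6] [103.8  82.6] 64.12350463867188
    [531.4 -86.7] [107.2  94.4] 64.33942413330078
tinL [324.4 177.3] 994 [333.  209.9] 1038 tri [659.2  35.4  47.1]
    [658.9  34.7] [80.  79.4] 25.50082015991211
    [660.7  34.5] [82.2 87. ] 47.04597473144531
tinR [306.6 256.6] 1039 [291.  161.4] 709 tri [480.3  78.4  47.1]
    [480.7  78.6] [78.5 77.7] 88.91963195800781
    [482.3  76.2] [80.  86.1] 48.564762115478516
up [256.9 204. ] 556 [371.  177.9] 1095 tri [606.7 199.5   7.6]
    [602.3 190.5] [ 20.8 154. ] 75.71612548828125
    [628.7 174.1] [ 45.6 216.3] 75.69976043701172
[767.4  68.9] [600.7 257.7] [757.7 -80.1] [ 720.3 -226.7]
```

View pics/crop.png

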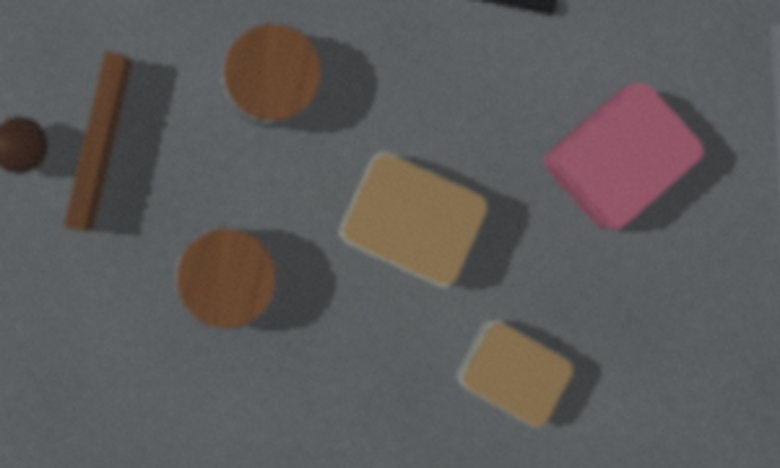

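The crop confirms the choice: the large pale dish, crop (415,220), with the smaller twin at (517,375) and the pink one at (625,155). Station: origin (570,57), heading 76.2°. Dish: station (-148,+6), heading 64.1°, about -12° off.

```bash
python3 - <<'E'
from h import *
s=env.state(); print(s)
from scipy.spatial.transform import Rotation as R
M=R.from_euler('xyz',s["tcp_rot"]).as_matrix(); print(M.round(3)); print(np.degrees(np.arctan2(M[1,1],M[0,1])))
E
```

```text
{'t': 0.8, 'joints': array([-1.26559549e+00,  4.90841844e-01,  1.55891679e+00,  2.92188345e-06,
        1.09170041e+00, -1.05616838e-01]), 'qvel': array([-1.81115360e-03,  6.11565960e-07,  6.52273063e-04,  1.05318525e-03,
       -1.40402763e-03,  1.50706167e-03]), 'tau': array([-1.50394546e-03, -6.12416983e+01, -2.58419412e+01,  6.91906689e-02,
        4.45659296e-02,  3.42019200e-05]), 'eef_pos': array([ 249.60559063, -572.9750683 ,  404.79129619]), 'tcp_rot': array([3.14145952e+00, 1.15063718e-05, 4.10816325e-01]), 'ft_force': array([ 0.11663151,  0.17624609, -1.26615335]), 'moment': array([ 0.01190192, -0.02859352,  0.01652589]), 'grip_force': 0.0, 'opening': 0.9984019750779389}
[[ 0.917  0.399  0.   ]
 [ 0.399 -0.917 -0.   ]
 [-0.     0.    -1.   ]]
-66.46195831549846
```

move_arm([
  [[0.575,0.978,0],0.632,0],
  [[0.575,0.978,0],0.632,0],
  [[0.575,0.978,0],0.632,0],
  [[0.575,0.978,0],0.632,0],
  [[0.575,0.978,0],0.632,0],
  [[0.575,0.978,0],0.632,0],
  [[0.575,0.978,0],0.632,0],
  [[0.575,0.978,0],0.632,0],
  [[0.575,0.978,0],0.632,0],
  [[0.575,0.978,0],0.632,0],
  [[0.575,0.978,0],0.632,0],
  [[0.575,0.978,0],0.632,0],
  [[0.575,0.978,0],0.632,0],
  [[0.575,0.978,0],0.632,0],
  [[0,0,0],0,0],
  [[0,0,0],0,0],
])

```text
t: 2.13
eef_pos: [491.6, -160.9, 404.8]
tcp_rot: [3.141, 0.0, 1.121]
ft_force: [0.1, -0.0, 0.0]
opening: 0.5
grip_force: 0.0
```

move_arm([
  [[0,0,-0.976],0,0],
  [[0,0,-0.976],0,0],
  [[0,0,-0.976],0,0],
  [[0,0,-0.976],0,0],
  [[0,0,-0.976],0,0],
  [[0,0,-0.976],0,0],
  [[0,0,-0.976],0,0],
  [[0,0,0],0,0],
  [[0,0,0],0,0],
])

```text
t: 2.88
eef_pos: [490.7, -163.1, 199.3]
tcp_rot: [-3.139, 0.0, 1.117]
ft_force: [-0.4, -0.2, 1.6]
opening: 0.502
grip_force: 0.0
```

```bash
cat >> h.py <<'E'
O=np.array([570,56.7]); TH=np.radians(76.2)
def st(w):
    w=np.asarray(w)-O; c,s=np.cos(TH),np.sin(TH); return np.array([c*w[0]+s*w[1],-s*w[0]+c*w[1]])
E
python3 - <<'E'
from h import *
np.set_printoptions(precision=1,suppress=True)
s=env.state(); print(s["eef_pos"],s["ft_force"],st(s["eef_pos"][:2]))
a=read_camera("top")["image"];w=read_camera("wrist")["image"]
cv2.imwrite("pics/v1.png",np.vstack([cv2.resize(a[:,:,::-1],(480,300)),cv2.resize(w[:,:,::-1],(480,300))]))
E
```

```text
[ 490.7 -163.1  199.3] [-0.4 -0.2  1.6] [-232.4   24.5]
```

View pics/v1.png

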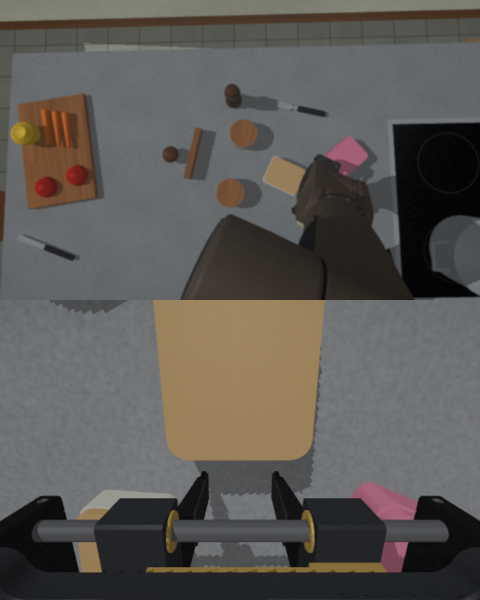

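The fingers are centred behind the dish with nothing touching. In the wrist view the dish's rear edge is at (240,455) and the fingers at (207,480) and (275,480). I push straight, then along a slow arc to turn it square.

move_arm([
  [[0.051,0.105,0],0,0],
  [[0.051,0.105,0],0,0],
  [[0.051,0.105,0],0,0],
  [[0.051,0.105,0],0,0],
  [[0.051,0.105,0],0,0],
  [[0.051,0.105,0],0,0],
  [[0.051,0.105,0],0,0],
  [[0.051,0.105,0],0,0],
  [[0.051,0.105,0],0,0],
  [[0.051,0.105,0],0,0],
  [[0.087,0.075,0],0.264,0],
  [[0.085,0.077,0],0.264,0],
  [[0.083,0.079,0],0.264,0],
  [[0.081,0.081,0],0.264,0],
  [[0.079,0.083,0],0.264,0],
  [[0.077,0.085,0],0.264,0],
  [[0.075,0.087,0],0.264,0],
  [[0.073,0.089,0],0.264,0],
  [[0.071,0.091,0],0.264,0],
  [[0.07,0.092,0],0.264,0],
])

```text
t: 4.65
eef_pos: [530.2, -105.7, 200.2]
tcp_rot: [3.14, 0.001, 1.331]
ft_force: [-1.4, -5.6, 4.3]
opening: 0.502
grip_force: 2.9
```

```bash
cat >> h.py <<'E'
def look(n,lo=(10,70,90),hi=(30,200,255)):
    s=env.state(); S=read_camera("scene");W=read_camera("wrist");T=read_camera("top")
    cv2.imwrite("pics/"+n,np.vstack([cv2.resize(a["image"][:,:,::-1],(480,300)) for a in(S,W)]))
    print("pusher st",st(s["eef_pos"][:2]),"yaw-TH deg",np.degrees(s["tcp_rot"][2]-TH),"F",s["ft_force"],s["eef_pos"],s["t"])
    for nm,p in(("top",T),("wrist",W),("scene",S)):
        r0=cut_out("dish",p)
        for r in r0[:3]:
            x=st(onz(p,r["at"],44))
            if abs(x[1])<60 and x[0]>-190:
                m,c,k=mask_near(p,lo,hi,r["at"]); w=worldpts(p,m,44); q=cv2.minAreaRect(w)
                a=q[2]+(90 if q[1][1]>q[1][0] else 0); a=(a-np.degrees(TH)+90)%180-90
                print(nm,"dish st",st(q[0]),np.array(q[1]),"ang",round(a,2),"px",c)
    return S,W,T
E
python3 - <<'E'
from h import *
np.set_printoptions(precision=1,suppress=True)
look("v2.png")
E
```

```text
pusher st [-167.2   -0.1] yaw-TH deg 0.06081841261309086 F [-1.4 -5.6  4.3] [ 530.2 -105.7  200.2] 4.65
top dish st [-83.8  -0.3] [71.5 82.5] ang -88.73 px [351.6 224.5]
wrist dish st [-102.6   -0.1] [101.7  83.7] ang 0.17 px [318.9 120.9]
scene dish st [-100.7   -3. ] [108.2  93.7] ang -0.22 px [275.4 201.6]
```

View pics/v2.png

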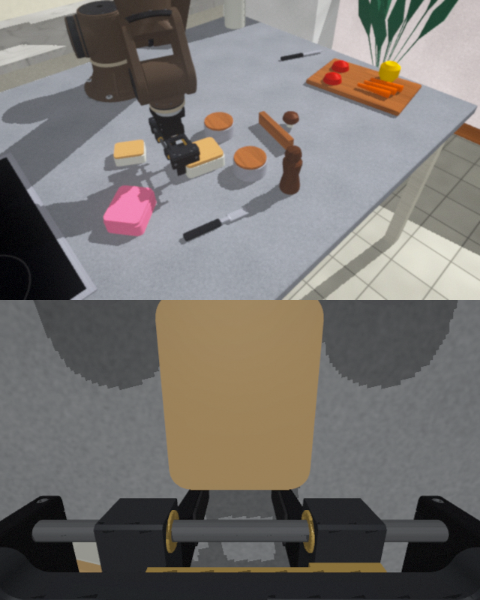

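The dish is now square and centred at station (-102,0), with two symmetric tin shadows ahead in the wrist view at (115,340) and (370,340). I push on a little and check the tins from the wrist camera.

move_arm([
  [[0.032,0.13,0],0,0],
  [[0.032,0.13,0],0,0],
  [[0.032,0.13,0],0,0],
  [[0.032,0.13,0],0,0],
  [[0.032,0.13,0],0,0],
  [[0.032,0.13,0],0,0],
  [[0,0,0],0,0],
])

```text
t: 5.53
eef_pos: [535.7, -81.3, 199.8]
tcp_rot: [3.142, -0.0, 1.33]
ft_force: [-0.1, 0.2, -0.6]
opening: 0.499
grip_force: 0.0
```

```bash
python3 - <<'E'
from h import *
np.set_printoptions(precision=1,suppress=True)
S,W,T=look("v3.png")
print(proj(W,[[659,35,50],[480.5,78.5,50]]))
for u in((324.4,177.3),(306.6,256.6)):
    m,c,n=mask_near(T,(3,110,70),(17,255,255),u); e=cv2.fitEllipse(worldpts(T,m,50)); print("tin",st(e[0]),e[1],n)
m,c,n=mask_near(T,(3,110,50),(17,255,255),(257,204));r=cv2.minAreaRect(worldpts(T,m,40));print("up",st(r[0]),r[1:])
E
```

```text
pusher st [-142.2    0.3] yaw-TH deg 0.027505912256965904 F [-0.1  0.2 -0.6] [535.7 -81.3 199.8] 5.5333
wrist dish st [-78.2  -0.5] [101.5  83.7] ang 0.06 px [321.2 120.4]
scene dish st [-74.6  -3.3] [107.7  94.2] ang -0.22 px [287.5 197.8]
[[ 604.8 -101.6]
 [  34.7 -101. ]]
tin [  0.2 -91.2] (78.91993713378906, 79.55950927734375) 992
tin [-0.3 92.1] (78.78231048583984, 79.56271362304688) 1040
up [138.2   0.7] ((19.49458885192871, 153.41650390625), 76.66651916503906)
```

View pics/v3.png

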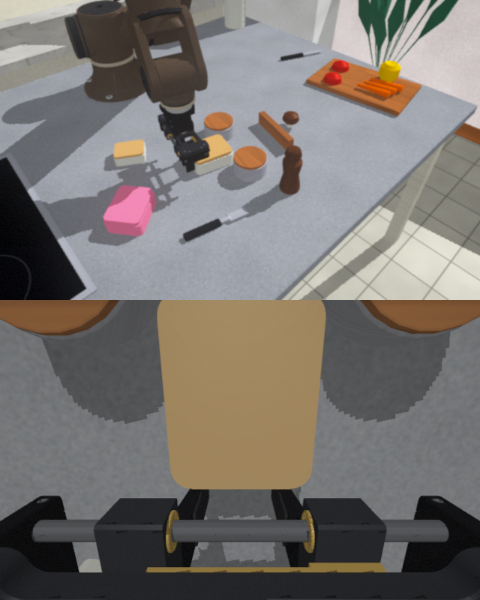

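move_arm([
  [[0.022,0.098,0],0,0],
  [[0.022,0.098,0],0,0],
  [[0.022,0.098,0],0,0],
  [[0.022,0.098,0],0,0],
  [[0.022,0.098,0],0,0],
  [[0.022,0.098,0],0,0],
  [[0.022,0.098,0],0,0],
  [[0.022,0.098,0],0,0],
  [[0.022,0.098,0],0,0],
  [[0.022,0.098,0],0,0],
])

```text
t: 6.67
eef_pos: [542.3, -52.5, 199.8]
tcp_rot: [3.141, 0.0, 1.33]
ft_force: [-0.6, -3.9, 1.5]
opening: 0.5
grip_force: 2.1
```

```bash
python3 - <<'E'
from h import *
np.set_printoptions(precision=1,suppress=True)
S,W,T=look("v4.png")
E
```

```text
pusher st [-112.6    0.9] yaw-TH deg 0.000989894911479623 F [-0.6 -3.9  1.5] [542.3 -52.5 199.8] 6.6667
top dish st [-19.9   0. ] [54.1 83.4] ang -87.21 px [324.5 218.7]
wrist dish st [-48.2   0.2] [102.   83.7] ang 0.03 px [321. 121.]
scene dish st [ -8.2 -44. ] [161.9 132.9] ang -46.09 px [318.5 202.5]
```

View pics/v4.png

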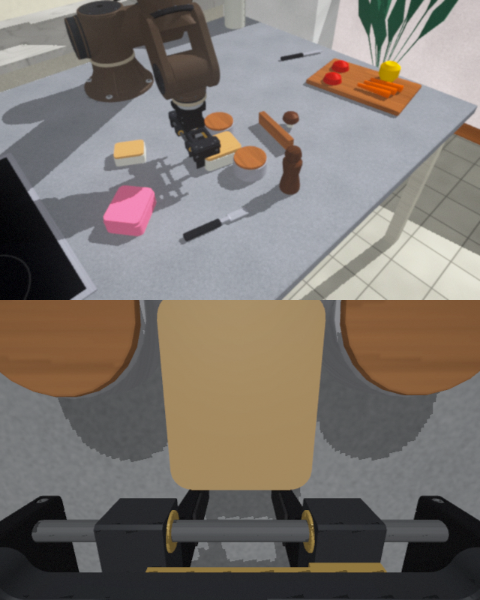

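The wrist view shows clearances of 19 px left (138–157) and 16 px right (325–341), so the dish is within 1 mm of centre. I go on with a hair of +y.

move_arm([
  [[0.025,0.108,0],0,0],
  [[0.025,0.108,0],0,0],
  [[0.025,0.108,0],0,0],
  [[0.025,0.108,0],0,0],
  [[0.025,0.108,0],0,0],
  [[0.025,0.108,0],0,0],
  [[0.025,0.108,0],0,0],
  [[0.025,0.108,0],0,0],
  [[0.025,0.108,0],0,0],
  [[0.025,0.108,0],0,0],
  [[0.025,0.108,0],0,0],
  [[0.025,0.108,0],0,0],
])

```text
t: 7.97
eef_pos: [551.3, -13.5, 199.8]
tcp_rot: [3.141, 0.0, 1.33]
ft_force: [-0.8, -2.2, -1.6]
opening: 0.498
grip_force: 0.9
```

```bash
python3 - <<'E'
from h import *
np.set_printoptions(precision=1,suppress=True)
S,W,T=look("v5.png")
E
```

```text
pusher st [-72.7   1.4] yaw-TH deg -0.0025986093930740277 F [-0.8 -2.2 -1.6] [551.3 -13.5 199.8] 7.9667
top dish st [25.7  0.5] [41.9 82. ] ang -88.73 px [304.3 214.8]
wrist dish st [-8.2  0.7] [102.   83.7] ang 0.04 px [321.2 121.2]
scene dish st [ -7.6 -44.1] [110.  175.1] ang -89.9 px [326.9 200.7]
```

View pics/v5.png

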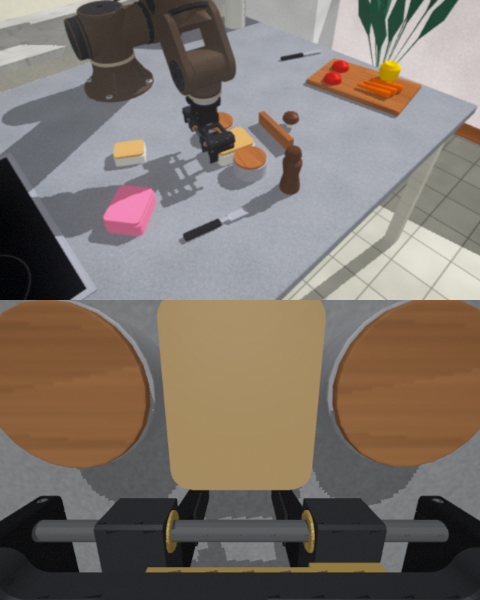

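Centred inside the gap with about 3 mm each side. I continue straight.

move_arm([
  [[0.03,0.123,0],0,0],
  [[0.03,0.123,0],0,0],
  [[0.03,0.123,0],0,0],
  [[0.03,0.123,0],0,0],
  [[0.03,0.123,0],0,0],
  [[0.03,0.123,0],0,0],
  [[0.03,0.123,0],0,0],
  [[0.03,0.123,0],0,0],
  [[0.03,0.123,0],0,0],
  [[0.03,0.123,0],0,0],
  [[0.03,0.123,0],0,0],
  [[0.03,0.123,0],0,0],
  [[0.03,0.123,0],0,0],
  [[0.03,0.123,0],0,0],
  [[0.03,0.123,0],0,0],
  [[0.03,0.123,0],0,0],
  [[0.03,0.123,0],0,0],
  [[0.03,0.123,0],0,0],
  [[0.03,0.123,0],0,0],
])

```text
t: 9.85
eef_pos: [568.4, 56.5, 199.9]
tcp_rot: [3.142, 0.0, 1.33]
ft_force: [-1.6, -5.0, 2.9]
opening: 0.502
grip_force: 2.6
```

move_arm([
  [[0.01,0.04,0],0,0],
  [[0.01,0.04,0],0,0],
  [[0.01,0.04,0],0,0],
])

```text
t: 10.1
eef_pos: [569.2, 60.0, 199.9]
tcp_rot: [3.142, 0.0, 1.33]
ft_force: [-1.0, -5.2, 3.8]
opening: 0.502
grip_force: 2.7
```

move_arm([
  [[0.01,0.04,0],0,0],
  [[0.01,0.04,0],0,0],
  [[0.01,0.04,0],0,0],
])

```text
t: 10.35
eef_pos: [570.1, 63.5, 199.9]
tcp_rot: [-3.142, 0.0, 1.33]
ft_force: [-1.7, -4.9, 3.4]
opening: 0.497
grip_force: 2.7
```

move_arm([
  [[0.008,0.032,0],0,0],
  [[0.008,0.032,0],0,0],
])

```text
t: 10.52
eef_pos: [570.6, 65.4, 199.9]
tcp_rot: [3.142, 0.0, 1.33]
ft_force: [-0.5, -4.9, 4.0]
opening: 0.5
grip_force: 2.7
```

move_arm([
  [[0.008,0.032,0],0,0],
])

```text
t: 10.6
eef_pos: [570.7, 66.1, 199.9]
tcp_rot: [-3.141, 0.001, 1.33]
ft_force: [-3.5, -18.3, 5.8]
opening: 0.502
grip_force: 9.2
```

move_arm([
  [[0.008,0.032,0],0,0],
])

```text
t: 10.68
eef_pos: [570.9, 66.3, 199.9]
tcp_rot: [-3.141, 0.002, 1.331]
ft_force: [-5.7, -25.4, 6.3]
opening: 0.5
grip_force: 13.0
```

Force jumped, so the dish is against the upstand. I back off, then raise.

move_arm([
  [[-0.04,-0.16,0],0,0],
  [[-0.08,-0.32,0],0,0],
  [[-0.08,-0.32,0],0,0],
  [[-0.08,-0.32,0],0,0],
  [[0,0,0.5],0,0],
  [[0,0,0.9],0,0],
  [[0,0,0.9],0,0],
  [[0,0,0.9],0,0],
  [[0,0,0.9],0,0],
  [[0,0,0.9],0,0],
  [[0,-0.9,0.5],0,0],
  [[0,-0.9,0],0,0],
  [[0,-0.9,0],0,0],
  [[0,-0.9,0],0,0],
  [[0,-0.9,0],0,0],
  [[0,-0.9,0],0,0],
  [[0,-0.9,0],0,0],
  [[0,-0.9,0],0,0],
  [[0,0,0],0,0],
  [[0,0,0],0,0],
])

```text
t: 12.35
eef_pos: [562.1, -183.9, 364.4]
tcp_rot: [-3.141, -0.0, 1.327]
ft_force: [-0.5, 1.1, -0.2]
opening: 0.502
grip_force: 0.0
```

```bash
python3 - <<'E'
from h import *
np.set_printoptions(precision=1,suppress=True)
S,W,T=look("v6.png")
cv2.imwrite("pics/v6t.png",T["image"][:,:,::-1])
E
```

```text
pusher st [-235.5  -49.7] yaw-TH deg -0.1581102653610409 F [-0.5  1.1 -0.2] [ 562.1 -183.9  364.4] 12.35
top dish st [85.8  1.5] [127.3 156.5] ang 89.69 px [276.6 208.1]
scene dish st [ 57.2 -31.3] [217.6 175. ] ang 12.23 px [344.6 187.6]
```

View pics/v6t.png

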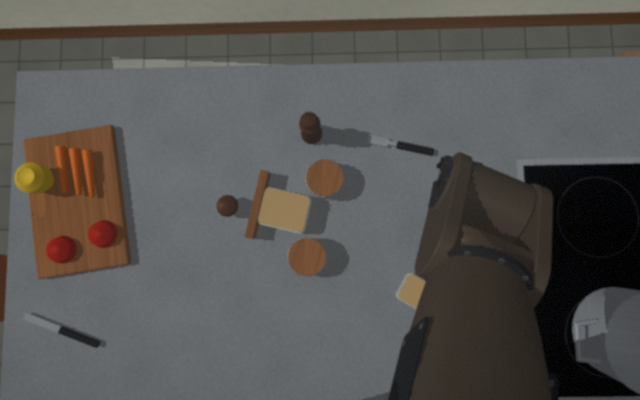

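The top view shows the dish at (284,211) against the upstand and square to it, with the mill, mushroom and peeler unmoved. I do one numeric check of the dish alone and hand in if it passes.

```bash
python3 - <<'E'
from h import *
T=read_camera("top")
m,c,n=mask_near(T,(15,60,112),(30,200,255),(284,211));q=cv2.minAreaRect(worldpts(T,m,44))
x=st(q[0]); a=(q[2]-76.2+45)%90-45; print(x,q,a,n,env.state()["ft_force"])
if 66<x[0]<83 and abs(x[1])<8 and abs(a)<3.5: print(env.job_done())
E
```

```text
[7.50697600e+01 2.79955921e-03] ((587.9039306640625, 129.60348510742188), (107.35863494873047, 84.06834411621094), 76.2420883178711) 0.04208831787109091 1703 [-1.06185078  0.10627969 -0.407013  ]
the job is handed in; nothing more can be done
None
```

The butter dish went through the gap and now stands square against the upstand, measured at station x ≈ 75 mm, y ≈ 0 mm and within 0.1° of square; the mill, mushroom and peeler look unmoved, and the job is handed in (no verdict returned).

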